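# Press the serving fork home in its foam-lined case

## Robot

A 7-joint arm with a two-finger parallel gripper is mounted at the origin on the work surface. World frame = base frame: x ahead of the robot, y to its left, z up, the work surface at z = 0. Lengths are in m, angles in rad, forces in N, time in s.
With the tool pointing down it reaches from about 0.425 to 1.025 m from the base axis. Payload 9.4 kg.
Tool frame: the origin (TCP) lies on the centre line of the jaws, within the pads' length; the fingertips stand ahead of it and the grasp point (between the pads) lies 5 mm behind it (bot.tip_reach is the y of the fingertips in the tool frame, in m); y points along the fingers, x is the direction in which the jaws open and shut, and the axes are right-handed (so a half turn about y gives the same grasp; the last joint's range is limited). The gripper opens to 93 mm and grips with 3 to 60 N. Pads are 15 mm wide; open, the fingers measure 128 mm over their backs; the gripper's body (75 mm by 188 mm) begins 65 mm behind the grasp point.
Start: joints at [-1.409, 0.599, -0.003, 1.599, 0.002, 0.943, -0.08], TCP at [0.171, 0.704, 0.233] pointing down, gripper open.
Joint ranges: [-2.57, 2.57], [-0.35, 1.97], [-1.29, 1.29], [0.11, 2.56], [-1.05, 4.19], [0.11, 1.86], [-2.63, 2.63]. Speed limits (rad/s): [2.22, 2.22, 3.01, 3.01, 3.14, 3.14, 3.14].

## Interface

Orientations are given as a rotation vector (axis times angle).
In Python, from workcell import bot gives the robot as it stands.
- The arm moves only by the shell command python3 -m handwheel 'ROWS' [FORCE]. ROWS is a JSON object of lists of equal length, an entry for each row: "offset": the shift along the world's x, y, z in mm, a list of three; "rotation": the turn, a rotation vector about the world's x, y, z in rad, a list of three; "jaw": the opening, from 0 (shut) to 1 (fully open). In form: {"offset": [[tx, ty, tz], ...], "rotation": [[ax, ay, az], ...], "jaw": [jaw, ...]}. A call has 1 to 8 rows; each row shifts and turns the commanded pose from where the row before left it; what a row does not reach is not made up. A row lasts 1/10 s, in which the tool goes at most 50 mm and 8.59 degrees, less where a joint would pass 70% of its speed; a pose out of reach is approached as far as the arm can. A call with a gripper value outside its range is refused whole. The fingers move at their own pace and stop on an object; FORCE is the grip in N (left out, the last holds). Time passes only in rows, so rows that do not move let the fingers close. It gives the time, the measured TCP pose, the force and the opening at its end, in the units of the state.
- bot.observe(): the state, without advancing time (a new reading comes with each control period).
- bot.grab_frame(name): name is "side" or "top"; returns a dict with "pixels" (480x640x3 uint8, red, green, blue), "camera_matrix" (3x3 intrinsics, pixels), "camera_from_world" (4x4, takes a point from world to camera coordinates). Camera axes: x right, y down, z forward; pixel columns grow to the right and rows downward; lengths in m; the calibration is good to about 2 mm. A picture is of the moment at which its call begins. There is no depth.
- bot.finish_job(): hands the job in, once; it reports no verdict.
The state is a dict: "clock": time; "joint_positions": joint angles; "qd": joint speeds; "tau": joint torques, N m; "ee_pos": TCP position; "orientation": TCP orientation; "ft_force": force on the tool from outside, world axes, zero at the start; "wrist_torque": the same for the moment, N m; "finger_gap": opening from 0.0 (shut) to 1.0 (fully open).
Only numpy, scipy, OpenCV 4.12 (cv2) and the standard library are available. Lean on these libraries where they do the work, as an engineer would, in place of code of your own. Each camera call takes 0.05 s, during which the arm holds its last target. There are 200 camera calls.

## Task

Take the serving fork that lies on the bottom tray of the three-tier sweets stand and put it back in the empty cut-out of its open foam-lined case, next to its twin, pressing it down until it is fully home: flush with the foam from handle to tines. Ease it in without forcing it, and leave the stand, the twin fork in its cut-out, and the other things on the sideboard as they are.

Things in the scene. Friction and masses are not known exactly. Their poses are not given: they have to be found in the camera images.
- fork_mid (a point): Centre, half-way up, of the serving fork to put away: silver-tone plastic, 180 mm long, 10 mm thick, about 35 g. Own x runs from handle to tines, z up through its upper face. Handle 20 mm wide from x = -90 to 0, neck 10 mm wide to +35, head 44 mm wide to +90. It starts flat on the stand's bottom tray.
- fork_grip (a point): Point on the same fork, half-way up its straight handle, 16 mm from the handle's end (74 mm to -x of fork_mid); same axes. At the start the last 30 to 38 mm of the handle jut out past the edge of the trays; all the rest is under the middle tray.
- fork_head (a point): Point on the same fork at the middle of its head's solid part, half-way up, 47 mm to +x of fork_mid; the solid part runs from +35 to +59 mm, then come four tines whose upper face is 1 mm lower.
- cutout (a point): Above the middle of the empty fork-shaped cut-out, at the level of the foam's top, 36 mm above the sideboard. Own x from handle end to tine end, z up. The fork is home with fork_mid 5 mm below this point and all axes alike. The cut-out is 10 mm deep, with 1.5 mm clearance all round the fork's outline, so the fork fits only this way round.
- bulge_grip (a point): In the cut-out, at foam-top level, 28 mm to -x of cutout: here springy foam bulges in both side walls narrow the handle slot from 1 mm down. A fork laid in dips about 4 mm and rests on the bulges; 5 to 15 N pressed straight down here slide it to the bottom, where they hold it by its sides.
- bulge_head (a point): The same for the head, 47 mm to +x of cutout: two more bulges in the side walls, again 5 to 15 N to press this end of the fork down to the bottom.
- case: The open case: a wooden tray, 220 mm (own x) by 164 mm, 36 mm high, rim and foam level; it stays put. Origin under its middle; the empty cut-out's axis lies at y = +30 mm, the twin's at -30. From x = -106 to -50 mm the foam is cut away over the whole inner width, 10 mm deep, as finger room: the last 40 mm of a fork's handle lie free there.
- twin_mid (a point): The centre of the twin fork, the same shape, lying home in the other cut-out of the case, 60 mm to -y of the empty one and parallel to it. To be left there.
- stand: Aluminium sweets stand, 1.3 kg, loose; origin on the sideboard under its axis, z up. Three flat round trays of 101 mm radius, straight above one another, upper faces at 40, 135 and 230 mm, 10 mm thick at the rim; ring handle on top to 277 mm. Pillars of 9 mm, 88 mm from the axis, at 0 and +-120 degrees from own x; the fork's handle juts out about own -x.
- saucer: Bystander: round white ceramic saucer, 136 mm across, 20 mm high; origin at the centre of its underside.
- bonbonniere: Bystander: green glass bonbonniere with its lid on, ball knob on top, 106 mm across, 115 mm high; origin at the centre of its underside.
- press_mid (a point): Bystander: beechwood ma'amoul press lying closed, a round head 68 mm across with a handle and a hinged upper half, about 155 mm long and 31 mm high; this point is near its middle, 16 mm up, own x from handle to hinge.

How it is judged:
By the outcome, as a careful person would: the job done as asked, in the order asked, and still so for the second after the job is handed in, with the robot touching nothing.
It also fails if it takes over 67 s, if anything falls off the work surface, if the arm or the gripper's body presses on something with over 40 N, if the wrist force passes 120 N, or if a joint passes its speed limit or range.

## Working session

There is one attempt and no reset: what is moved stays moved. The work goes in short steps, Python scripts to look and compute and a shell command to move; the robot and the scene stay as the last step left them, time stands still between calls to the robot, and variables do not carry over. Pictures are saved under pics/ and viewed, about 8 in all and at most 12, crops included, and the job is handed in when it is done.

```bash
mkdir -p pics; ls; python3 - <<'E'
from workcell import bot
import cv2,numpy as np
for n in("side","top"):
    f=bot.grab_frame(n); cv2.imwrite(f"pics/{n}0.png",f["pixels"][:,:,::-1])
    np.savez(n+"_cal.npz",K=f["camera_matrix"],T=f["camera_from_world"])
    T=f["camera_from_world"];print(n,-T[:3,:3].T@T[:3,3],T[:3,:3].round(2).tolist(),f["camera_matrix"][0])
print(bot.observe(),bot.tip_reach)
E
```

```text
pics
side [ 0.49001158 -0.46965094  0.57353692] [[0.96, -0.26, 0.01], [-0.18, -0.69, -0.7], [0.19, 0.67, -0.71]] [453.14796664   0.         321.05805235]
top [0.53512125 0.00217141 1.21855162] [[-0.0, -1.0, -0.02], [-1.0, 0.01, -0.06], [0.06, 0.02, -1.0]] [582.74469091   0.         322.81953544]
{'clock': 0.1, 'joint_positions': array([-1.40873022,  0.60004674, -0.00252468,  1.60003744,  0.00179358,
        0.94285938, -0.07981213]), 'qd': array([-0.0005084 , -0.00043773, -0.00055742, -0.00099238, -0.00254043,
       -0.00059293, -0.0010712 ]), 'tau': array([ 5.84470326e-03, -7.66567969e+01,  1.50240205e+00, -2.52935189e+01,
       -5.23074204e-02,  1.37229165e-02,  5.25951532e-05]), 'ee_pos': array([0.17139136, 0.70404003, 0.23184983]), 'orientation': array([-1.31367711, -1.03087576,  1.03250226]), 'ft_force': array([-0.25829891,  0.0339943 , -0.58665856]), 'wrist_torque': array([-0.03353064, -0.0414925 ,  0.00162204]), 'finger_gap': 0.9960229074613114} 0.014
```

View pics/side0.png

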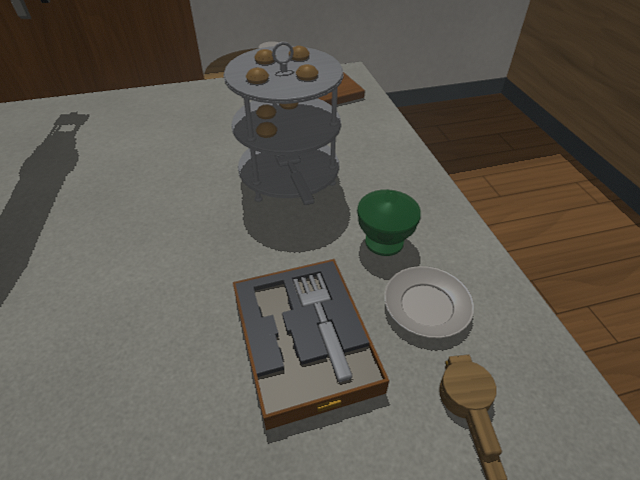

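View pics/top0.png

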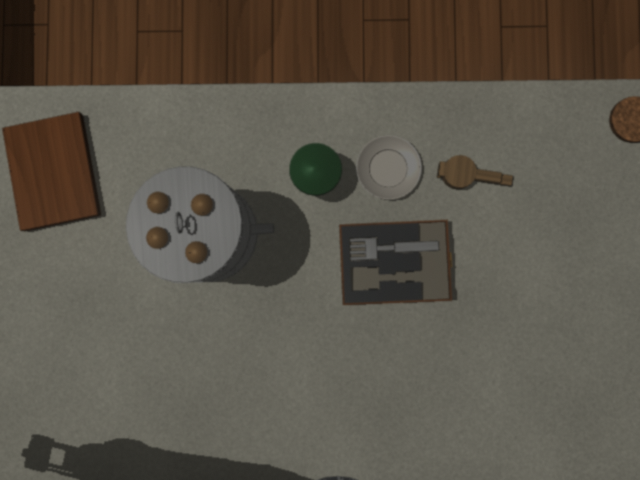

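Side view: the fork's handle juts from the bottom tray, tip at about (308,200), and the empty cut-out is left of the twin. Top view: the handle end is at about (272,229) and the empty cut-out runs from about (353,279) to (450,277). Next, enlarged crops.

```bash
python3 - <<'E'
import cv2,numpy as np
t=cv2.imread("pics/top0.png");s=cv2.imread("pics/side0.png")
def g(a): return np.clip(255*(a/255.)**.6,0,255).astype('uint8')
def crop(im,x0,y0,w,h,k,step):
    c=g(cv2.resize(im[y0:y0+h,x0:x0+w],None,fx=k,fy=k,interpolation=cv2.INTER_CUBIC))
    for x in range(-(-x0//step)*step,x0+w,step):
        cv2.line(c,((x-x0)*k,0),((x-x0)*k,6),(0,255,255),1);cv2.putText(c,str(x),((x-x0)*k+2,12),0,.35,(0,255,255))
    for y in range(-(-y0//step)*step,y0+h,step):
        cv2.line(c,(0,(y-y0)*k),(6,(y-y0)*k),(0,255,255),1);cv2.putText(c,str(y),(8,(y-y0)*k+4),0,.35,(0,255,255))
    return c
a=crop(t,330,210,130,100,6,10); cv2.imwrite("pics/c1.png",a)
b=crop(t,225,205,60,50,6,10);c=crop(s,265,150,60,60,6,10)
o=np.zeros((360,730,3),'uint8');o[:300,:360]=b;o[:,370:]=c;cv2.imwrite("pics/c2.png",o)
cv2.imwrite("pics/c3.png",crop(s,225,255,170,170,3,10))
o=np.zeros((600,720,3),'uint8')
from scipy.spatial.transform import Rotation as R
print(R.from_rotvec([-1.31367711, -1.03087576,  1.03250226]).as_matrix().round(3))
E
```

```text
[[ 0.236 -0.    -0.972]
 [ 0.972 -0.001  0.236]
 [-0.001 -1.    -0.   ]]
```

View pics/c1.png

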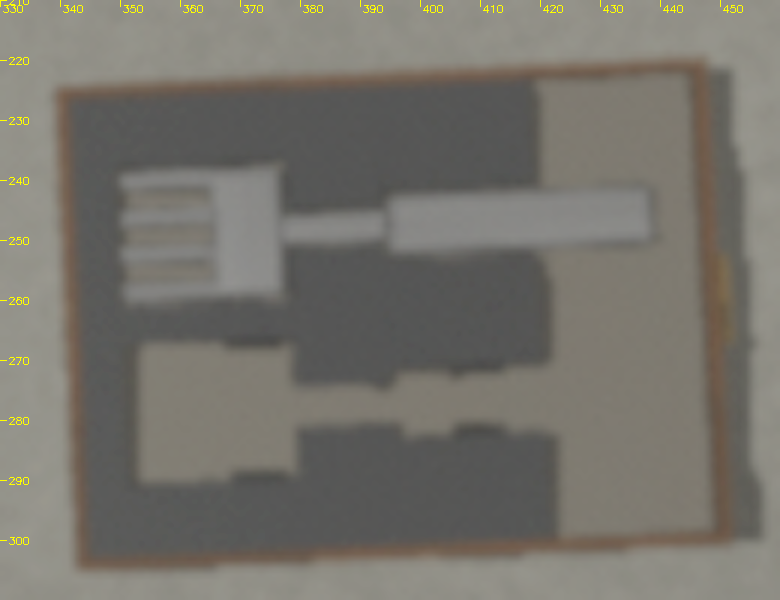

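View pics/c2.png

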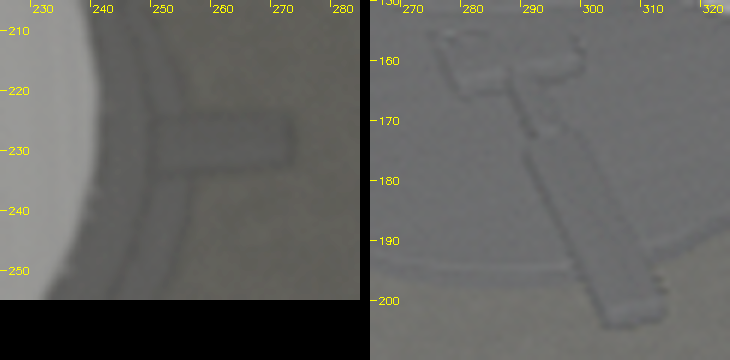

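View pics/c3.png

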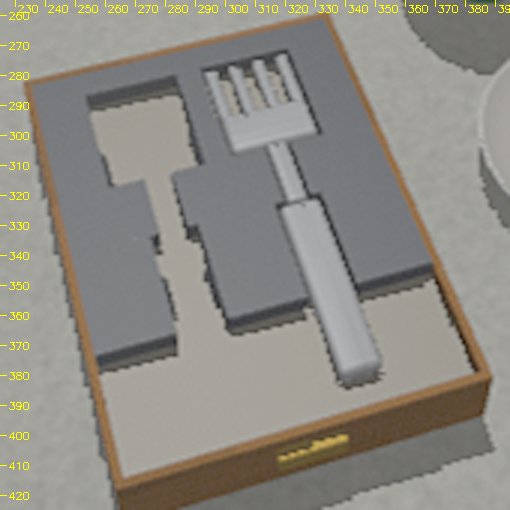

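```bash
cat > fit.py <<'E'
import numpy as np
from scipy.optimize import least_squares
C={n:np.load(n+"_cal.npz") for n in("side","top")}
def proj(n,P):
    T=C[n]["T"];p=(np.asarray(P)@T[:3,:3].T+T[:3,3])@C[n]["K"].T
    return p[:,:2]/p[:,2:]
def fit(z,obs,x0):
    # obs: list (cam, [local xy], [px])
    def res(q):
        c,s=np.cos(q[2]),np.sin(q[2]);r=[]
        for n,l,p in obs:
            l=np.array(l);W=np.c_[q[0]+c*l[:,0]-s*l[:,1],q[1]+s*l[:,0]+c*l[:,1],np.full(len(l),z)]
            r.append((proj(n,W)-p).ravel())
        return np.concatenate(r)
    f=least_squares(res,x0);return f.x,f.fun
E
python3 - <<'E'
from fit import *
cor=[[.11,-.082],[-.11,-.082],[-.11,.082],[.11,.082]] # TL TR BR BL
to=[(339,224.5),(447.2,219.5),(451.5,299.7),(342.8,304.2)]
so=[(333.8,259.2),(388.2,379.2),(263.5,416.8),(233.5,282.2)]
for o in([("top",cor,to),("side",cor,so)],[("top",cor,to)],[("side",cor,so)]):
    q,r=fit(.036,o,[.55,-.1,1.57]);print("case",q.round(4),r.round(1));
    print(" cut",(q[:2]+.03*np.array([-np.sin(q[2]),np.cos(q[2])])).round(4))
A=("top",[[-.09,-.01],[-.09,.01]],[(273.5,222.8),(273.5,232.5)])
B=("side",[[-.09,.01],[-.09,-.01],[0,.01],[0,-.01],[.035,.022],[.035,-.022]],[(302.8,202.2),(313.5,199.8),(290.3,174.5),(299.5,171.2),(279.5,165.7),(300,161.5)])
for o in([A,B],[B]):
    q,r=fit(.05,o,[.6,.15,1.57]);print("fork",q.round(4),r.round(1),"grip",(q[:2]-.074*np.array([np.cos(q[2]),np.sin(q[2])])).round(4))
print(proj("top",[[q[0],q[1],.05]]))
E
```

```text
case [ 0.5648 -0.1182  1.6083] [-0.3 -0.4 -0.1 -0.1  0.   0.8 -0.6  0.8  0.6 -1.2  1.2  0.7 -0.   0.7
 -1.  -0.8]
 cut [ 0.5348 -0.1193]
case [ 0.5654 -0.1187  1.61  ] [-0.1 -0.6  0.1 -0.5  0.3  0.4 -0.3  0.6]
 cut [ 0.5354 -0.1199]
case [ 0.5646 -0.1179  1.6077] [ 0.5 -1.3  0.9  0.6 -0.3  0.5 -1.2 -0.9]
 cut [ 0.5346 -0.119 ]
fork [0.628  0.2136 1.6322] [ 0.9  0.6  1.5  0.8  0.8  0.4  0.9  0.4 -0.8 -1.5  0.1 -0.2 -0.9 -1.9
  0.3 -1.9] grip [0.6326 0.1398]
fork [0.6276 0.2117 1.6221] [ 0.3  1.2  0.5  1.3 -0.8 -0.9  0.2  0.5 -0.8 -1.4  0.5 -1.3] grip [0.6314 0.1378]
[[231.27828425 231.52735541]]
```

```bash
python3 -m handwheel '{"offset":[[0,0,50],[0,0,50],[0,0,50],[0,0,50],[25,-40,0],[25,-40,0],[25,-40,0],[25,-40,0]],"rotation":[[0,0,0],[0,0,0],[0,0,0],[0,0,0],[0,0,-0.14],[0,0,-0.14],[0,0,-0.14],[0,0,-0.14]],"jaw":[0.5,0.5,0.5,0.5,0.5,0.5,0.5,0.5]}' 30
```

```text
clock: 0.9
ee_pos: [0.2722, 0.5425, 0.4323]
orientation: [-1.487, -0.599, 0.599]
ft_force: [0.4, -0.2, 0.6]
finger_gap: 0.5
```

```bash
python3 -m handwheel '{"offset":[[25,-43,0],[25,-43,0],[25,-43,0],[25,-43,0],[25,-43,0],[25,-43,0],[25,-43,0],[25,-43,0]],"rotation":[[0,0,-0.09],[0,0,-0.09],[0,0,-0.09],[0,0,-0.09],[0,0,-0.09],[0,0,-0.09],[0,0,-0.09],[0,0,-0.09]],"jaw":[0.5,0.5,0.5,0.5,0.5,0.5,0.5,0.5]}' && python3 -m handwheel '{"offset":[[25,-43,0],[25,-43,0],[25,-43,0],[25,-43,0],[25,-10,0],[25,0,0],[10,0,0],[0,0,0]],"rotation":[[0,0,0],[0,0,0],[0,0,0],[0,0,0],[0,0,0],[0,0,0],[0,0,0],[0,0,0]],"jaw":[0.5,0.5,0.5,0.5,0.5,0.5,0.5,0.5]}'; python3 -c "
from scipy.spatial.transform import Rotation as R
from workcell import bot
o=bot.observe();print(o['ee_pos'],o['joint_positions'].round(2));print(R.from_rotvec(o['orientation']).as_matrix().round(3))"
```

```text
clock: 1.7
ee_pos: [0.4719, 0.1984, 0.4326]
orientation: [-1.57, -0.038, 0.038]
ft_force: [1.4, 0.7, 0.6]
finger_gap: 0.499
clock: 2.5
ee_pos: [0.632, 0.0188, 0.4316]
orientation: [-1.571, -0.04, 0.042]
ft_force: [-0.4, 0.1, -0.3]
finger_gap: 0.498
[0.63198439 0.01877261 0.43161335] [-0.52  0.36  0.58  1.58 -0.21  1.26  0.15]
[[ 0.999 -0.001 -0.052]
 [ 0.052 -0.001  0.999]
 [-0.001 -1.    -0.001]]
```

```bash
python3 -m handwheel '{"offset":[[0,0,-40],[0,0,-40],[0,0,-40],[0,0,-40],[0,10,-45],[0,10,-45],[0,18,-42],[0,0,0]],"rotation":[[0.14,0.0073,0],[0.14,0.0073,0],[0.14,0.0073,0],[0.14,0.0073,0],[0.14,0.0073,0],[0,0,0],[0,0,0],[0,0,0]],"jaw":[0.5,0.5,0.5,0.5,0.5,0.5,0.5,0.5]}'; python3 - <<'E'
from scipy.spatial.transform import Rotation as R
from workcell import bot
import cv2
from fit import *
o=bot.observe();M=R.from_rotvec(o['orientation']).as_matrix();print(o['ee_pos'],o['joint_positions'].round(2));print(M.round(3))
f=bot.grab_frame("side")["pixels"][:,:,::-1]
h=bot.grab_frame("top")["pixels"][:,:,::-1]
import numpy as np
cv2.imwrite("pics/p1.png",np.hstack([cv2.resize(f[60:260,180:380],(400,400),interpolation=2),cv2.resize(h[150:350,180:380],(400,400),interpolation=2)]))
E
```

```text
clock: 3.3
ee_pos: [0.6277, 0.0598, 0.1366]
orientation: [-0.867, -0.016, 0.056]
ft_force: [0.2, 0.6, 0.2]
finger_gap: 0.498
[0.62771306 0.05978986 0.13656969] [ 0.02  0.74  0.19  1.89 -1.    1.04  0.99]
[[ 0.998 -0.043 -0.037]
 [ 0.056  0.646  0.761]
 [-0.009 -0.762  0.647]]
```

View pics/p1.png

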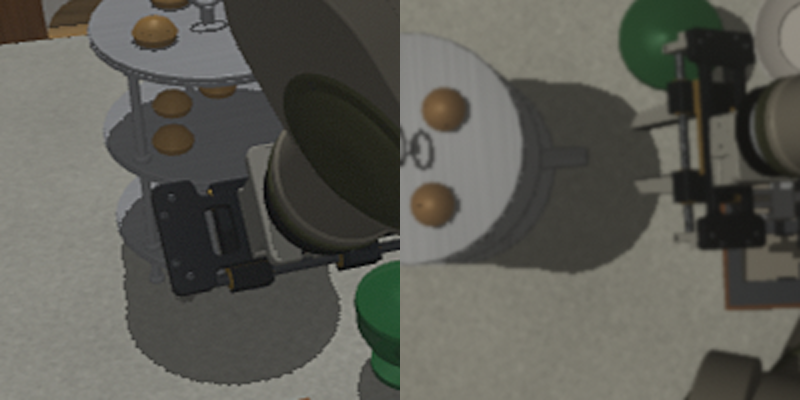

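The side half of this picture shows the gripper in front of the stand, near (220,230) of the crop. In the top half, its right-hand end (700,60) overlaps the bonbonniere (670,40) and the jaws face the handle (565,157). I'll locate the bonbonniere and check clearance.

```bash
python3 - <<'E'
from fit import *
def ray(n,px,z):
    T=C[n]["T"];o=-T[:3,:3].T@T[:3,3];d=T[:3,:3].T@np.linalg.inv(C[n]["K"])@[*px,1];return (o+d*(z-o[2])/d[2]).round(4)
for z in(.06,.075,.09,.115):print(z,"top c",ray("top",(316,169.5),z),"side c",ray("side",(389,214),z),"edges top",ray("top",(290,169.5),z)[1],ray("top",(342,169.5),z)[1])
print("saucer",ray("top",(390,168),.02))
# bowl rim fit
th=np.linspace(0,6.28,9)
print("stand", ray("top",(184,224),.23))
E
```

```text
0.06 top c [0.7507 0.0399 0.06  ] side c [0.7532 0.0464 0.06  ] edges top 0.0922 -0.0123
0.075 top c [0.7479 0.0394 0.075 ] side c [0.7455 0.0313 0.075 ] edges top 0.091 -0.0121
0.09 top c [0.7451 0.0389 0.09  ] side c [0.7378 0.0162 0.09  ] edges top 0.0898 -0.0119
0.115 top c [0.7405 0.0381 0.115 ] side c [ 0.725  -0.0089  0.115 ] edges top 0.0879 -0.0116
saucer [ 0.7601 -0.1122  0.02  ]
stand [0.6267 0.2607 0.23  ]
```

```bash
python3 -m handwheel '{"offset":[[0,0,20],[2,16,0],[2,16,0],[0,0,-15],[0,0,0]],"rotation":[[-0.09,-0.0047,0],[-0.09,-0.0047,0],[-0.088,-0.0046,0],[0,0,0],[0,0,0]],"jaw":[0.5,0.5,0.5,0.5,0.5]}'; cat > st.py <<'E'
from scipy.spatial.transform import Rotation as R
from workcell import bot
o=bot.observe();M=R.from_rotvec(o['orientation']).as_matrix();print(o['ee_pos'].round(4),o['joint_positions'].round(2),o['ft_force'].round(1));print(M.round(3))
E
python3 st.py
```

```text
clock: 3.9
ee_pos: [0.6355, 0.0899, 0.1478]
orientation: [-1.137, -0.034, 0.047]
ft_force: [0.2, -0.3, 0.4]
finger_gap: 0.501
[0.6355 0.0899 0.1478] [-0.22  0.66  0.31  1.9  -0.87  0.86  0.76] [ 0.2 -0.3  0.4]
[[ 0.998 -0.021 -0.051]
 [ 0.055  0.419  0.906]
 [ 0.003 -0.908  0.42 ]]
```

```bash
python3 -m handwheel '{"offset":[[-1,8,-17],[-1,8,-17],[-1,8,-17],[-1,8,-17],[0,6,-14],[0,6,-14],[0,0,0]],"rotation":[[0,0,0],[0,0,0],[0,0,0],[0,0,0],[0,0,0],[0,0,0],[0,0,0]],"jaw":[0.5,0.5,0.5,0.5,0.5,0.5,0.5]}'; python3 st.py; python3 - <<'E'
from workcell import bot
import cv2,numpy as np
f=bot.grab_frame("side")["pixels"][:,:,::-1]
h=bot.grab_frame("top")["pixels"][:,:,::-1]
cv2.imwrite("pics/p2.png",np.hstack([cv2.resize(f[90:290,200:400],(400,400),interpolation=2),cv2.resize(h[180:280,220:320],(400,400),interpolation=2)]))
E
```

```text
clock: 4.6
ee_pos: [0.6312, 0.1319, 0.049]
orientation: [-1.137, -0.028, 0.046]
ft_force: [-0.0, 0.5, -0.0]
finger_gap: 0.495
[0.6312 0.1319 0.049 ] [-0.19  0.78  0.17  1.95 -0.99  0.68  0.85] [-0.   0.5 -0. ]
[[ 0.999 -0.023 -0.046]
 [ 0.051  0.419  0.906]
 [-0.001 -0.908  0.42 ]]
```

View pics/p2.png

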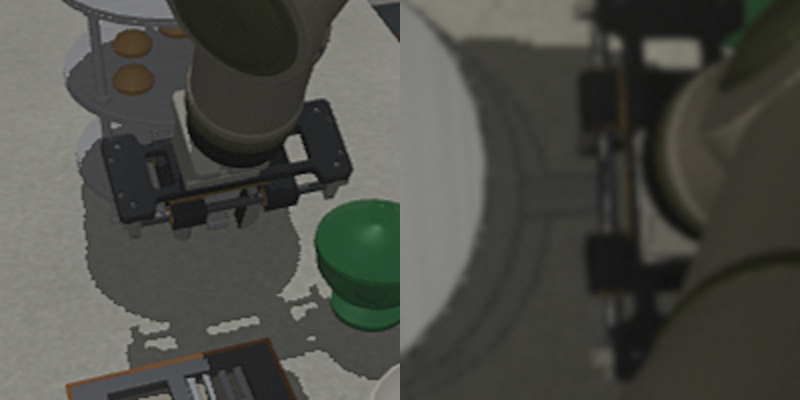

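The fingers straddle the handle clear of the tray and the bonbonniere. In the side half the handle is at (215,215), between the fingers; in the top half it runs towards (600,195).

```bash
python3 -m handwheel '{"offset":[[0,0,2],[0,0,0],[0,0,0],[0,0,0],[0,0,0],[0,0,0]],"rotation":[[0,0,0],[0,0,0],[0,0,0],[0,0,0],[0,0,0],[0,0,0]],"jaw":[0.1,0.1,0.1,0.1,0.1,0.1]}' 30; python3 st.py
```

```text
clock: 5.3
ee_pos: [0.6317, 0.1324, 0.0519]
orientation: [-1.138, -0.03, 0.046]
ft_force: [0.1, -0.9, 3.3]
finger_gap: 0.212
[0.6317 0.1324 0.0519] [-0.19  0.78  0.17  1.95 -0.99  0.68  0.85] [ 0.1 -0.9  3.3]
[[ 0.999 -0.021 -0.047]
 [ 0.052  0.419  0.907]
 [ 0.    -0.908  0.419]]
```

```bash
python3 -m handwheel '{"offset":[[0,0,5],[0,0,10],[0,0,12],[0,0,13],[0,-10,0],[1,-20,0],[1,-20,0],[1,-20,0]],"rotation":[[0,0,0],[0,0,0],[0,0,0],[0,0,0],[0,0,0],[0,0,0],[0,0,0],[0,0,0]],"jaw":[0.1,0.1,0.1,0.1,0.1,0.1,0.1,0.1]}'; python3 st.py
```

```text
clock: 6.1
ee_pos: [0.6344, 0.0594, 0.0912]
orientation: [-1.139, -0.028, 0.045]
ft_force: [0.2, -0.4, 0.1]
finger_gap: 0.21
[0.6344 0.0594 0.0912] [-0.12  0.73  0.24  1.92 -0.9   0.79  0.85] [ 0.2 -0.4  0.1]
[[ 0.999 -0.022 -0.046]
 [ 0.05   0.418  0.907]
 [-0.001 -0.908  0.418]]
```

```bash
python3 -m handwheel '{"offset":[[1,-20,0],[1,-20,0],[1,-20,0],[1,-20,0],[0,-20,0],[0,-15,20],[0,0,30],[0,0,0]],"rotation":[[0,0,0],[0,0,0],[0,0,0],[0,0,0],[0,0,0],[0,0,0],[0,0,0],[0,0,0]],"jaw":[0.1,0.1,0.1,0.1,0.1,0.1,0.1,0.1]}'; python3 st.py; python3 - <<'E'
from workcell import bot
import cv2,numpy as np
f=bot.grab_frame("side")["pixels"][:,:,::-1]
h=bot.grab_frame("top")["pixels"][:,:,::-1]
cv2.imwrite("pics/p3.png",np.hstack([cv2.resize(f[50:250,180:380],(400,400),interpolation=2),cv2.resize(h[130:330,180:380],(400,400),interpolation=2)]))
cv2.imwrite("pics/s3.png",f);cv2.imwrite("pics/t3.png",h)
E
```

```text
clock: 6.9
ee_pos: [0.6401, -0.0548, 0.1448]
orientation: [-1.139, -0.033, 0.042]
ft_force: [0.1, 0.6, -0.7]
finger_gap: 0.211
[ 0.6401 -0.0548  0.1448] [ 0.01  0.69  0.31  1.83 -0.78  0.96  0.88] [ 0.1  0.6 -0.7]
[[ 0.999 -0.017 -0.048]
 [ 0.051  0.418  0.907]
 [ 0.005 -0.908  0.418]]
```

View pics/p3.png

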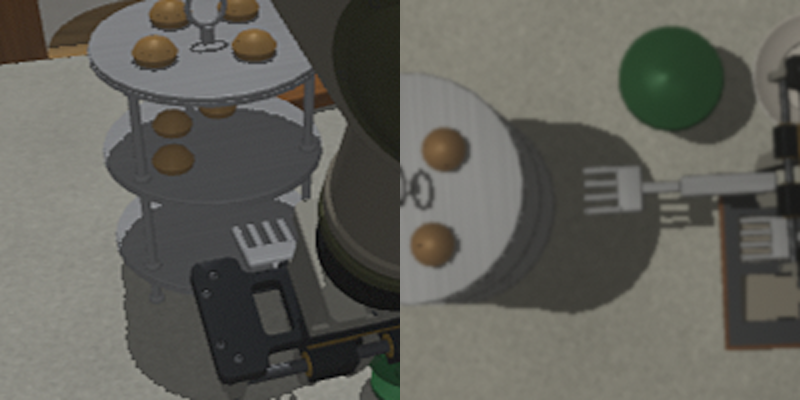

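The fork is out and hangs level in the gripper: head at (265,240) in the side half, tines at (585,190) in the top half. The stand and bonbonniere are undisturbed. Next I carry it above the cut-out.

```bash
python3 -m handwheel '{"offset":[[-20,-29,0],[-20,-29,0],[-20,-29,0],[-20,-29,0],[-21,-29,-7],[0,0,-30],[0,0,-30],[0,0,0]],"rotation":[[0,0,0],[0,0,0],[0,0,0],[0,0,0],[0,0,-0.015],[0,0,0],[0,0,0],[0,0,0]],"jaw":[0.1,0.1,0.1,0.1,0.1,0.1,0.1,0.1]}'; python3 st.py; python3 - <<'E'
from workcell import bot
import cv2,numpy as np
f=bot.grab_frame("side")["pixels"][:,:,::-1]
h=bot.grab_frame("top")["pixels"][:,:,::-1]
cv2.imwrite("pics/s4.png",f);cv2.imwrite("pics/t4.png",h)
def g(a): return np.clip(255*(a/255.)**.6,0,255).astype('uint8')
cv2.imwrite("pics/p4.png",g(np.hstack([cv2.resize(f[235:355,220:300],(400,600),interpolation=2),cv2.resize(h[210:330,335:415],(400,600),interpolation=2)])))
E
```

```text
clock: 7.8
ee_pos: [0.5354, -0.1965, 0.071]
orientation: [-1.135, -0.016, 0.036]
ft_force: [0.2, 0.7, -0.4]
finger_gap: 0.211
[ 0.5354 -0.1965  0.071 ] [ 0.27  0.76  0.3   1.95 -0.78  0.88  1.19] [ 0.2  0.7 -0.4]
[[ 0.999 -0.021 -0.031]
 [ 0.037  0.422  0.906]
 [-0.006 -0.907  0.422]]
```

View pics/p4.png

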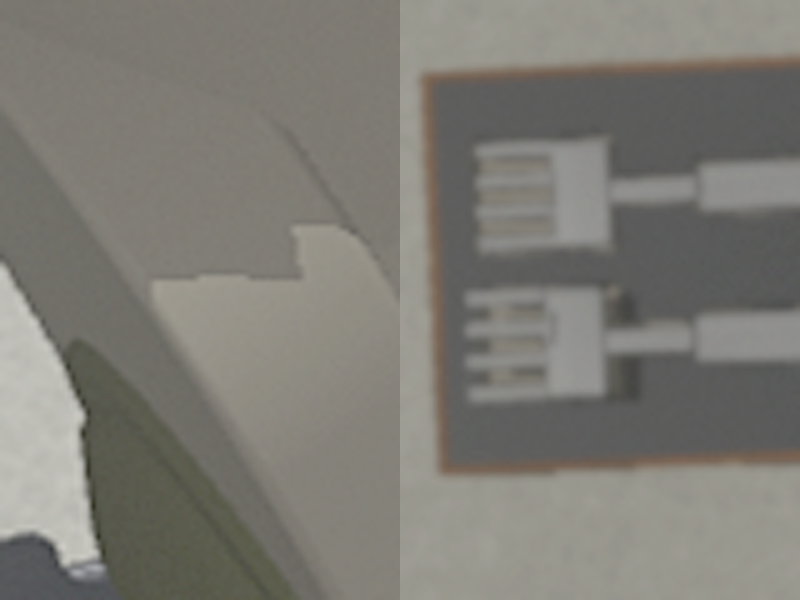

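The side view is blocked by the arm. In the top half the held fork's tine ends are at (467,290–401) and its head back at (607,288–398). The twin's tine ends are at (476,143–250) and its head back at (610,138–248). I'll fit both.

```bash
python3 - <<'E'
from fit import *
L=[[.09,-.022],[.09,.022],[.035,-.022],[.035,.022],[0,-.01],[0,.01]]
def P(l):return [(335+(a-400)/5-.4,210+b/5-.4) for a,b in l]
tw=P([(476,143),(476,250),(610,138),(610,248),(698,160),(698,210)])
h=P([(467,290),(467,401),(607,288),(607,398),(696,313),(696,360)])
q,r=fit(.036,[("top",L,tw)],[.58,-.12,1.6]);print("twin",q.round(4),r.round(2));a=q
print("cut from twin",(q[:2]+.06*np.array([-np.sin(q[2]),np.cos(q[2])])).round(4))
for z in(.063,.069,.075):
    q,r=fit(z,[("top",L,h)],[.58,-.12,1.6]);print(z,q.round(4),r.round(2),(q[:2]-[.5354,-.1965]).round(4))
E
```

```text
twin [ 0.5952 -0.1172  1.6042] [-0.54 -0.2   0.33  0.04 -0.25 -0.25  0.68 -0.6  -0.33  0.58  0.11  0.43]
cut from twin [ 0.5352 -0.1192]
0.063 [ 0.5341 -0.113   1.5956] [-0.22 -0.1   0.47 -0.02 -0.42 -0.51  0.35 -0.21 -0.27  0.05  0.09  0.79] [-0.0013  0.0835]
0.069 [ 0.5341 -0.1126  1.5956] [-0.35 -0.15  0.35  0.04 -0.4  -0.57  0.37 -0.15 -0.16  0.02  0.2   0.81] [-0.0013  0.0839]
0.075 [ 0.5341 -0.1123  1.5956] [-0.48 -0.21  0.22  0.1  -0.38 -0.63  0.39 -0.1  -0.05 -0.01  0.31  0.84] [-0.0013  0.0842]
```

```bash
python3 -m handwheel '{"offset":[[1.2,-6.5,0],[0,0,-6],[0,0,-6],[0,0,-6],[0,0,-3],[0,0,0]],"rotation":[[0,0,0.005],[0,0,0],[0,0,0],[0,0,0],[0,0,0],[0,0,0]],"jaw":[0.1,0.1,0.1,0.1,0.1,0.1]}'; python3 st.py; python3 - <<'E'
from workcell import bot
import cv2,numpy as np
hs=[bot.grab_frame("top")["pixels"][:,:,::-1].astype(float) for _ in range(4)]
h=np.mean(hs,0)
cv2.imwrite("pics/t5.png",h)
def g(a): return np.clip(255*(a/255.)**.6,0,255).astype('uint8')
cv2.imwrite("pics/p5.png",g(cv2.resize(h[230:310,335:435].astype('uint8'),(800,640)[:2],interpolation=2))[:600])
E
```

```text
clock: 8.5
ee_pos: [0.5384, -0.2038, 0.0531]
orientation: [-1.138, -0.023, 0.038]
ft_force: [-0.6, -0.6, -0.5]
finger_gap: 0.215
[ 0.5384 -0.2038  0.0531] [ 0.29  0.79  0.29  1.94 -0.79  0.86  1.21] [-0.6 -0.6 -0.5]
[[ 0.999 -0.018 -0.038]
 [ 0.042  0.419  0.907]
 [-0.001 -0.908  0.42 ]][ WARN:0@4.390] global loadsave.cpp:1063 imwrite_ Unsupported depth image for selected encoder is fallbacked to CV_8U.
```

View pics/p5.png

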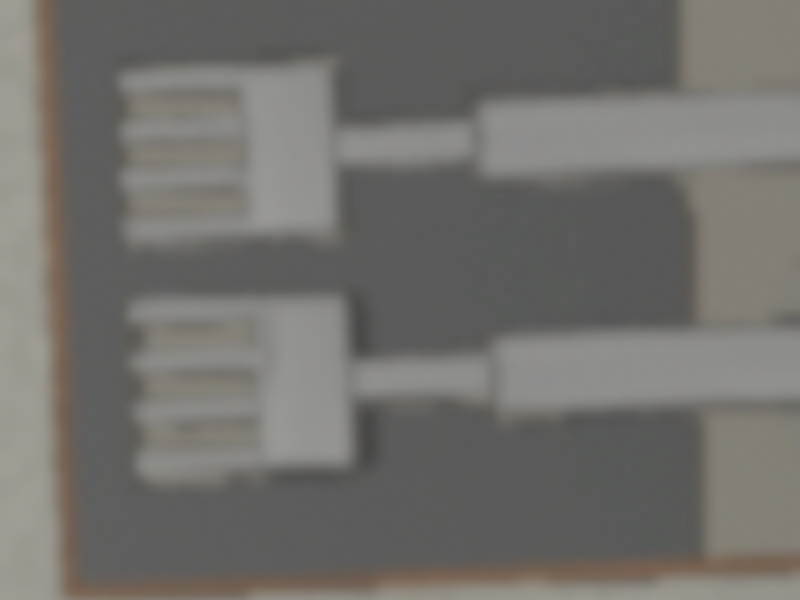

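```bash
python3 - <<'E'
from fit import *
from workcell import bot
print(bot.observe()["ee_pos"].round(4))
L=[[.09,-.022],[.09,.022],[.035,-.022],[.035,.022],[0,-.01],[0,.01]]
def P(l):return [(335+a/8-.45,230+b/8-.45) for a,b in l]
tw=P([(121,66),(126,245),(333,62),(338,236),(480,103),(483,177)])
h=P([(129,299),(137,482),(347,294),(354,468),(495,340),(498,412)])
q,r=fit(.036,[("top",L,tw)],[.58,-.12,1.6]);print("twin",q.round(4),r.round(2))
c=(q[:2]+.06*np.array([-np.sin(q[2]),np.cos(q[2])]));print("cut from twin",c.round(4))
p,r=fit(.051,[("top",L,h)],[.58,-.12,1.6]);print(p.round(4),r.round(2))
d=p[:2]-c;t=q[2];print("along,lateral mm",1e3*(d@[np.cos(t),np.sin(t)]),1e3*(d@[-np.sin(t),np.cos(t)]),"dyaw",p[2]-t)
E
```

```text
[ 0.5388 -0.2041  0.0538]
twin [ 0.5948 -0.1176  1.6045] [-0.21  0.38  0.04 -0.36  0.37 -0.18  0.68 -0.28 -0.47 -0.08 -0.41  0.52]
cut from twin [ 0.5349 -0.1196]
[ 0.5356 -0.1193  1.6062] [ 0.03  0.38 -0.04 -0.46  0.29 -0.1   0.41  0.21 -0.39 -0.53 -0.3   0.5 ]
along,lateral mm 0.24190204092991402 -0.7414586022773885 dyaw 0.0017926020721563685
```

```bash
python3 -m handwheel '{"offset":[[-0.6,0,-2],[0,0,-2],[0,0,-1],[0,0,0]],"rotation":[[0,0,0],[0,0,0],[0,0,0],[0,0,0]],"jaw":[0.1,0.1,0.1,0.1]}'; python3 -m handwheel '{"offset":[[0,0,-1],[0,0,-1],[0,0,0]],"rotation":[[0,0,0],[0,0,0],[0,0,0]],"jaw":[0.1,0.1,0.1]}';  python3 -m handwheel '{"offset":[[0,0,-1],[0,0,-0.5],[0,0,0]],"rotation":[[0,0,0],[0,0,0],[0,0,0]],"jaw":[0.1,0.1,0.1]}'
```

```text
clock: 9.1
ee_pos: [0.538, -0.204, 0.0484]
orientation: [-1.138, -0.024, 0.037]
ft_force: [0.5, -0.8, -1.1]
finger_gap: 0.211
clock: 9.4
ee_pos: [0.5381, -0.2041, 0.0465]
orientation: [-1.138, -0.024, 0.037]
ft_force: [-0.4, 0.6, -0.9]
finger_gap: 0.21
clock: 9.7
ee_pos: [0.5381, -0.204, 0.0451]
orientation: [-1.138, -0.024, 0.038]
ft_force: [0.2, 0.2, 0.2]
finger_gap: 0.21
```

```bash
python3 -m handwheel '{"offset":[[0,0,-0.7],[0,0,0]],"rotation":[[0,0,0],[0,0,0]],"jaw":[0.1,0.1]}'; python3 -c "
from workcell import bot;o=bot.observe();print(o['ft_force'],o['wrist_torque'])
import cv2,numpy as np
h=bot.grab_frame('top')['pixels'][:,:,::-1]
cv2.imwrite('pics/p6.png',np.clip(255*(cv2.resize(h[230:305,335:435],(800,600),interpolation=2)/255.)**.6,0,255).astype('uint8'))"
```

```text
clock: 9.9
ee_pos: [0.538, -0.2041, 0.0444]
orientation: [-1.138, -0.024, 0.037]
ft_force: [-1.5, 0.4, -0.6]
finger_gap: 0.212
[-1.45900954  0.41821244 -0.64096773] [-0.50193293  0.07452844  0.07877978]
```

View pics/p6.png

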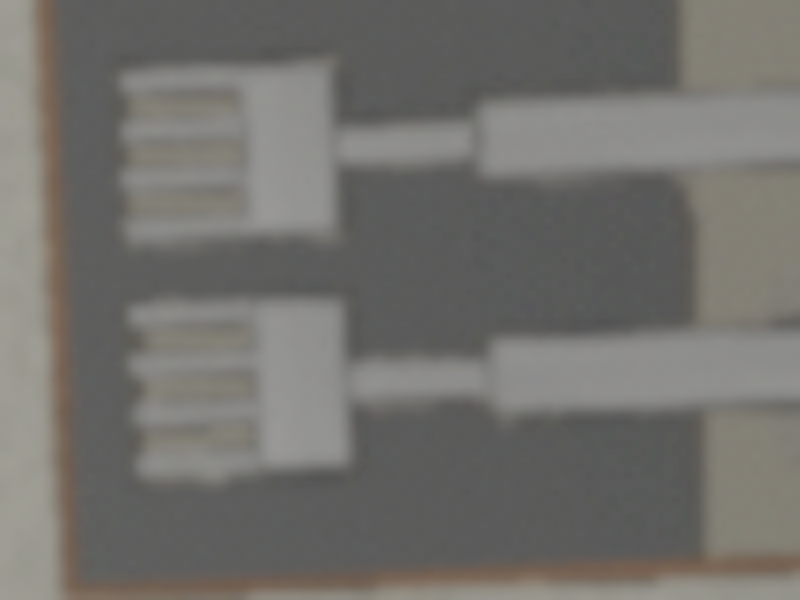

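The held fork now sits inside the cut-out outline: its shadow is gone, and its head spans (347,298–468), in line with the twin's. I'll release it and back out.

```bash
python3 -m handwheel '{"offset":[[0,0,0],[0,0,0],[0,0,0],[0,-4,9],[0,-8,18],[0,-15,30],[0,-10,40],[0,0,0]],"rotation":[[0,0,0],[0,0,0],[0,0,0],[0,0,0],[0,0,0],[0,0,0],[0,0,0],[0,0,0]],"jaw":[0.4,0.4,0.4,0.4,0.4,0.4,0.4,0.4]}' 30
python3 -m handwheel '{"offset":[[0,25,0],[0,25,0],[0,25,0],[0,0,0]],"rotation":[[-0.145,-0.006,0],[-0.145,-0.006,0],[-0.143,-0.006,0],[0,0,0]],"jaw":[0,0,0,0]}'; python3 st.py; python3 - <<'E'
from workcell import bot
import cv2,numpy as np
h=bot.grab_frame("top")["pixels"][:,:,::-1];cv2.imwrite("pics/t7.png",h)
s=bot.grab_frame("side")["pixels"][:,:,::-1];cv2.imwrite("pics/s7.png",s)
a=cv2.imread("pics/s0.png") if 0 else cv2.imread("pics/side0.png")
# unchanged background regions? twin & bystanders
for n,im,old,box in (("twin-top",h,"top0",(348,236,378,262)),("bonb",h,"top0",(285,140,345,200)),("twin-side",s,"side0",(292,272,322,300)),("saucer",h,"top0",(355,135,425,200)),("stand",h,"top0",(125,165,250,285)),("press",h,"top0",(435,150,515,190))):
    o=cv2.imread(f"pics/{old}.png");x,y,X,Y=box;print(n,np.abs(im[y:Y,x:X].astype(int)-o[y:Y,x:X]).mean().round(1))
E
```

```text
clock: 10.75
ee_pos: [0.5395, -0.2447, 0.1464]
orientation: [-1.143, -0.028, 0.032]
ft_force: [0.6, -0.5, 0.0]
finger_gap: 0.4
clock: 11.15
ee_pos: [0.5394, -0.1577, 0.1403]
orientation: [-1.55, -0.043, 0.05]
ft_force: [1.6, -0.3, 0.2]
finger_gap: 0.106
[ 0.5394 -0.1577  0.1403] [-0.17  0.59  0.55  2.07 -0.55  0.63  0.82] [ 1.6 -0.3  0.2]
[[ 0.998 -0.005 -0.059]
 [ 0.059  0.02   0.998]
 [-0.004 -1.     0.02 ]]
twin-top 10.6
bonb 8.7
twin-side 48.2
saucer 14.4
stand 13.6
press 11.6
```

```bash
python3 -m handwheel '{"offset":[[-2,5,0],[-2,5,0],[0,0,0],[0,0,0],[0,0,0],[0,0,0],[0,0,0],[0,0,0]],"rotation":[[0,0,0.145],[0,0,0.145],[0,0,0.145],[0,0,0.145],[0,0,0.145],[0,0,0.145],[0,0,0.145],[0,0,0.145]],"jaw":[0,0,0,0,0,0,0,0]}'
python3 -m handwheel '{"offset":[[0,0,0],[0,0,0],[0,0,-30],[0,0,-30],[0,0,0]],"rotation":[[0.02,0,0.145],[0,0,0.145],[0,0,0.097],[0,0,0],[0,0,0]],"jaw":[0,0,0,0,0]}'; python3 st.py
```

```text
clock: 12.05
ee_pos: [0.5332, -0.1629, 0.141]
orientation: [-1.347, -0.921, 0.942]
ft_force: [-0.5, -0.2, -1.7]
finger_gap: 0.004
clock: 12.55
ee_pos: [0.5315, -0.1622, 0.0783]
orientation: [-1.169, -1.205, 1.219]
ft_force: [-0.7, 0.1, 0.4]
finger_gap: 0.004
[ 0.5315 -0.1622  0.0783] [ 0.15  0.63  0.08  2.09 -0.13  0.46  1.92] [-0.7  0.1  0.4]
[[-0.012 -0.029 -0.999]
 [ 1.     0.017 -0.013]
 [ 0.018 -0.999  0.029]]
```

```bash
python3 -m handwheel '{"offset":[[4.5,15,0],[0,0,-10],[0,0,0],[0,0,0]],"rotation":[[-0.017,-0.029,0.023],[0,0,0],[0,0,0],[0,0,0]],"jaw":[0,0,0,0]}'; python3 st.py
```

```text
clock: 12.95
ee_pos: [0.5383, -0.1458, 0.0712]
orientation: [-1.194, -1.24, 1.237]
ft_force: [-0.8, -0.4, 0.4]
finger_gap: 0.008
[ 0.5383 -0.1458  0.0712] [ 0.11  0.64  0.08  2.12 -0.13  0.39  1.9 ] [-0.8 -0.4  0.4]
[[-0.039  0.004 -0.999]
 [ 0.999 -0.001 -0.039]
 [-0.001 -1.    -0.004]]
```

Correct by 2 mm in x, then press the handle in small steps while watching the force.

```bash
python3 -m handwheel '{"offset":[[-2,-1.5,-5],[0,0,-5],[0,0,-2],[0,0,0]],"rotation":[[0,0,0],[0,0,0],[0,0,0],[0,0,0]],"jaw":[0,0,0,0]}'; for i in 1; do python3 -m handwheel '{"offset":[[0,0,-1],[0,0,-1],[0,0,0]],"rotation":[[0,0,0],[0,0,0],[0,0,0]],"jaw":[0,0,0]}'; done; python3 -m handwheel '{"offset":[[0,0,-1],[0,0,-1],[0,0,0]],"rotation":[[0,0,0],[0,0,0],[0,0,0]],"jaw":[0,0,0]}'
```

```text
clock: 13.35
ee_pos: [0.5362, -0.146, 0.0585]
orientation: [-1.193, -1.241, 1.238]
ft_force: [-0.4, 0.0, 1.4]
finger_gap: 0.003
clock: 13.65
ee_pos: [0.5365, -0.1459, 0.0569]
orientation: [-1.194, -1.242, 1.238]
ft_force: [-0.0, -0.0, 0.2]
finger_gap: 0.006
clock: 13.95
ee_pos: [0.5366, -0.1461, 0.0551]
orientation: [-1.194, -1.242, 1.238]
ft_force: [0.3, 0.2, 3.2]
finger_gap: 0.006
```

```bash
python3 -m handwheel '{"offset":[[0,0,-1],[0,0,-1],[0,0,0]],"rotation":[[0,0,0],[0,0,0],[0,0,0]],"jaw":[0,0,0]}';  python3 -m handwheel '{"offset":[[0,0,-1],[0,0,-1],[0,0,0]],"rotation":[[0,0,0],[0,0,0],[0,0,0]],"jaw":[0,0,0]}'
```

```text
clock: 14.25
ee_pos: [0.5366, -0.1461, 0.053]
orientation: [-1.194, -1.242, 1.238]
ft_force: [1.1, 0.5, 3.5]
finger_gap: 0.002
clock: 14.55
ee_pos: [0.5365, -0.1459, 0.0511]
orientation: [-1.194, -1.242, 1.238]
ft_force: [-0.1, 0.7, 4.9]
finger_gap: 0.008
```

```bash
python3 -m handwheel '{"offset":[[0,0,-0.6],[0,0,-0.5],[0,0,0]],"rotation":[[0,0,0],[0,0,0],[0,0,0]],"jaw":[0,0,0]}';  python3 -m handwheel '{"offset":[[0,0,-0.5],[0,0,0]],"rotation":[[0,0,0],[0,0,0]],"jaw":[0,0]}'
```

```text
clock: 14.85
ee_pos: [0.5365, -0.1458, 0.0503]
orientation: [-1.194, -1.242, 1.238]
ft_force: [-0.9, -0.0, 11.5]
finger_gap: 0.007
clock: 15.05
ee_pos: [0.5365, -0.1458, 0.0503]
orientation: [-1.194, -1.243, 1.238]
ft_force: [-2.6, 1.2, 17.1]
finger_gap: 0.004
```

The handle has bottomed: tip at 36.3 mm, with the force rising. Now the head.

```bash
python3 -m handwheel '{"offset":[[0,0,16],[-1.5,36,0],[-1.5,38,0],[0,0,-8],[0,0,0]],"rotation":[[0,0,0],[0,0,0],[0,0,0],[0,0,0],[0,0,0]],"jaw":[0,0,0,0,0]}';  python3 -m handwheel '{"offset":[[0,0,-1],[0,0,-1],[0,0,0]],"rotation":[[0,0,0],[0,0,0],[0,0,0]],"jaw":[0,0,0]}';python3 -m handwheel '{"offset":[[0,0,-1],[0,0,-1],[0,0,0]],"rotation":[[0,0,0],[0,0,0],[0,0,0]],"jaw":[0,0,0]}'
```

```text
clock: 15.55
ee_pos: [0.5329, -0.0709, 0.0565]
orientation: [-1.191, -1.243, 1.24]
ft_force: [-0.3, 0.4, 0.8]
finger_gap: 0.002
clock: 15.85
ee_pos: [0.5333, -0.0731, 0.0553]
orientation: [-1.195, -1.241, 1.237]
ft_force: [-0.0, 0.2, 0.2]
finger_gap: 0.004
clock: 16.15
ee_pos: [0.5333, -0.0722, 0.0532]
orientation: [-1.194, -1.242, 1.238]
ft_force: [-0.2, 0.4, -0.3]
finger_gap: 0.006
```

```bash
python3 -m handwheel '{"offset":[[0,0,-0.5],[0,0,-0.5],[0,0,0]],"rotation":[[0,0,0],[0,0,0],[0,0,0]],"jaw":[0,0,0]}';python3 -m handwheel '{"offset":[[0,0,-0.5],[0,0,-0.5],[0,0,0]],"rotation":[[0,0,0],[0,0,0],[0,0,0]],"jaw":[0,0,0]}';python3 -m handwheel '{"offset":[[0,0,-0.5],[0,0,-0.5],[0,0,0]],"rotation":[[0,0,0],[0,0,0],[0,0,0]],"jaw":[0,0,0]}'
```

```text
clock: 16.45
ee_pos: [0.5334, -0.0719, 0.0523]
orientation: [-1.194, -1.242, 1.238]
ft_force: [0.2, -1.0, 0.9]
finger_gap: 0.005
clock: 16.75
ee_pos: [0.5334, -0.072, 0.0513]
orientation: [-1.194, -1.242, 1.238]
ft_force: [0.1, -0.2, -0.0]
finger_gap: 0.005
clock: 17.05
ee_pos: [0.5335, -0.072, 0.0504]
orientation: [-1.194, -1.242, 1.238]
ft_force: [-1.0, -0.3, 1.5]
finger_gap: 0.004
```

```bash
python3 -m handwheel '{"offset":[[0,0,-0.5],[0,0,0]],"rotation":[[0,0,0],[0,0,0]],"jaw":[0,0]}';python3 -m handwheel '{"offset":[[0,0,-0.5],[0,0,0]],"rotation":[[0,0,0],[0,0,0]],"jaw":[0,0]}'; python3 -c "
from workcell import bot
print(bot.observe()['ft_force'])"
```

```text
clock: 17.25
ee_pos: [0.5335, -0.072, 0.0503]
orientation: [-1.194, -1.242, 1.238]
ft_force: [-0.1, -0.1, 8.3]
finger_gap: 0.005
clock: 17.45
ee_pos: [0.5335, -0.072, 0.0503]
orientation: [-1.194, -1.242, 1.238]
ft_force: [-2.5, -0.3, 14.3]
finger_gap: 0.005
[-2.49803657 -0.32069761 14.33542256]
```

```bash
python3 -m handwheel '{"offset":[[0,0,20],[0,0,45],[0,0,45],[0,0,45],[0,0,45],[-10,45,40],[-10,45,40],[-10,45,40]],"rotation":[[0,0,0],[0,0,0],[0,0,0],[0,0,0],[0,0,0],[0,0,0],[0,0,0],[0,0,0]],"jaw":[0,0,0,0,0,0,0,0]}';python3 -m handwheel '{"offset":[[-10,45,0],[-10,45,0],[-10,45,0],[-10,45,0],[0,0,0]],"rotation":[[0,0,0],[0,0,0],[0,0,0],[0,0,0],[0,0,0]],"jaw":[0,0,0,0,0]}'; python3 - <<'E'
from workcell import bot
import cv2,numpy as np
s=np.mean([bot.grab_frame("side")["pixels"][:,:,::-1].astype(float) for _ in range(4)],0).astype('uint8')
h=np.mean([bot.grab_frame("top")["pixels"][:,:,::-1].astype(float) for _ in range(4)],0).astype('uint8')
cv2.imwrite("pics/s8.png",s);cv2.imwrite("pics/t8.png",h)
def g(a): return np.clip(255*(a/255.)**.6,0,255).astype('uint8')
o=np.zeros((600,800,3),'uint8')
o[:,:450]=g(cv2.resize(s[260:400,240:345],(450,600),interpolation=2))
o[:300,455:795]=g(cv2.resize(h[215:310,335:443],(340,300),interpolation=2))
o[305:560,455:795]=cv2.resize(s,(340,255),interpolation=3)
cv2.imwrite("pics/p8.png",o)
for n,im,old,box in (("twin-top",h,"top0",(348,236,378,262)),("bonb",h,"top0",(285,140,345,200)),("saucer",h,"top0",(355,135,425,200)),("stand",h,"top0",(125,165,250,220)),("press",h,"top0",(435,150,515,190)),("twin-side",s,"side0",(292,272,322,300)),("saucer-s",s,"side0",(384,268,472,340))):
    p=cv2.imread(f"pics/{old}.png");x,y,X,Y=box;print(n,np.abs(im[y:Y,x:X].astype(int)-p[y:Y,x:X]).mean().round(1), np.round(cv2.phaseCorrelate(cv2.cvtColor(im[y:Y,x:X],6).astype('f8'),cv2.cvtColor(p[y:Y,x:X],6).astype('f8'))[0],2))
E
```

```text
clock: 18.25
ee_pos: [0.5081, 0.0396, 0.3492]
orientation: [-1.195, -1.242, 1.237]
ft_force: [1.7, -0.4, -0.2]
finger_gap: 0.002
clock: 18.75
ee_pos: [0.4668, 0.2249, 0.3474]
orientation: [-1.187, -1.249, 1.243]
ft_force: [-0.4, -0.7, 0.3]
finger_gap: 0.006
twin-top 11.6 [-0.15  0.46]
bonb 9.5 [-0.04 -0.04]
saucer 16.0 [-0.02  0.03]
stand 15.3 [0.48 0.03]
press 13.0 [-0.02  0.04]
twin-side 4.0 [-0.01 -0.03]
saucer-s 5.2 [0.03 0.01]
```

View pics/p8.png

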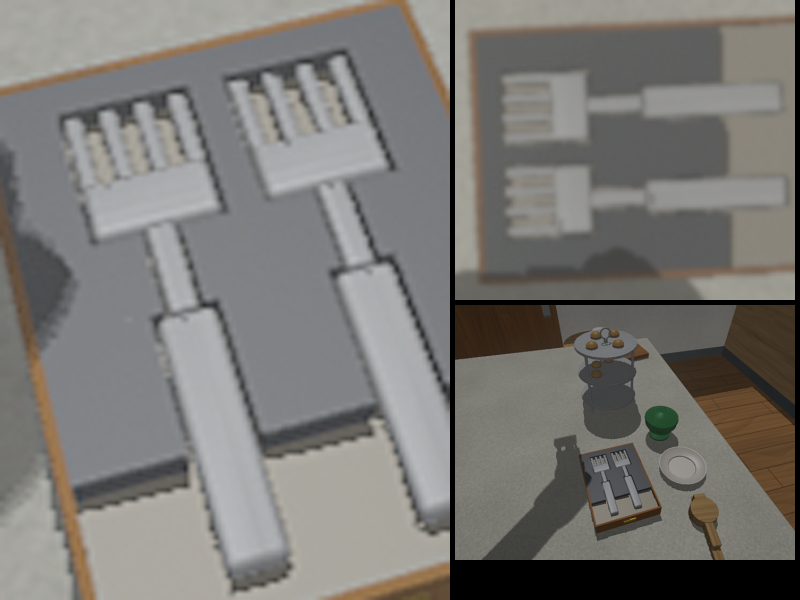

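In the final picture the fork lies in the cut-out beside the twin, head at (155,195), handle end at (258,575). It looks the same as the twin, and the stand and bystanders are in place. I'll check its height numerically by warping the twin onto it in both views.

```bash
python3 - <<'E'
from fit import *
import cv2
im={"side":cv2.imread("pics/s8.png",0).astype('f4'),"top":cv2.imread("pics/t8.png",0).astype('f4')}
yaw=1.607;u=np.array([np.cos(yaw),np.sin(yaw),0]);v=np.array([-u[1],u[0],0])
c=np.array([.535,-.1194,.036]);S=4000
for name,a,b,w in(("handle",-.088,-.002,.014),("head",.033,.062,.024),("tines",.06,.094,.025),("case edge ref",.098,.112,.025)):
    A=[];y=[]
    for n in im:
        def rect(off):
            m=np.indices((int(2*w*S),int((b-a)*S))).reshape(2,-1).T/S
            P=c+off+np.outer(a+m[:,1],u)+np.outer(m[:,0]-w,v)
            q=proj(n,P).astype('f4').reshape(int(2*w*S),int((b-a)*S),2)
            return cv2.remap(im[n],q[...,0],q[...,1],cv2.INTER_CUBIC)
        t,o=rect(-.06*v),rect(0*v)
        t,o=[cv2.GaussianBlur(k,(0,0),3) for k in(t,o)]
        M=np.eye(2,3,dtype='f4')
        try: cc,M=cv2.findTransformECC(t,o,M,cv2.MOTION_TRANSLATION,(3,200,1e-6),None,5)
        except cv2.error as e: print(n,name,"ecc fail");continue
        T=C[n]["T"];cam=-T[:3,:3].T@T[:3,3];d=c-cam
        # raising by h shifts apparent in-plane by h*(c-cam)_xy/cam height
        k=d/(cam[2]-c[2]);A+= [[1,0,k@u],[0,1,k@v]];y+=[M[0,2]/S*1e3,M[1,2]/S*1e3];print(n,name,"cc %.3f"%cc,np.round(y[-2:],2))
    if len(y)==4:
        r=np.linalg.lstsq(np.array(A),np.array(y),rcond=None);print(name,"along,lat,up mm vs twin",r[0].round(2))
E
```

```text
side handle cc 0.975 [ 0.45 -0.2 ]
top handle cc 0.982 [-0.17  0.17]
handle along,lat,up mm vs twin [-0.1   0.03  0.87]
side head cc 0.972 [ 0.3 -0.4]
top head cc 0.971 [-0.12 -0.46]
head along,lat,up mm vs twin [-0.06 -0.4   0.53]
side tines cc 0.954 [ 0.07 -0.52]
top tines cc 0.935 [-0.06 -0.09]
tines along,lat,up mm vs twin [-0.07 -0.29  0.26]
side case edge ref cc 0.981 [0.28 2.53]
top case edge ref cc 0.930 [ 0.05 -1.93]
case edge ref along,lat,up mm vs twin [ 0.32  0.27 -0.56]
```

Everything agrees to within 1 mm, but the handle reads 0.9 mm high. There is plenty of time, so I'll probe it again with a light press.

```bash
python3 -m handwheel '{"offset":[[9,-46,0],[9,-46,0],[9,-46,0],[9,-46,0],[9,-46,0],[9,-46,0],[9,-46,0],[7,-49,0]],"rotation":[[0,0,0],[0,0,0],[0,0,0],[0,0,0],[0,0,0],[0,0,0],[0,0,0],[0,0,0]],"jaw":[0,0,0,0,0,0,0,0]}'; python3 -m handwheel '{"offset":[[0,0,-46],[0,0,-46],[0,0,-46],[0,0,-46],[0,0,-46],[0,0,-46],[0,0,0],[0,0,0]],"rotation":[[0,0,0],[0,0,0],[0,0,0],[0,0,0],[0,0,0],[0,0,0],[0,0,0],[0,0,0]],"jaw":[0,0,0,0,0,0,0,0]}'; python3 st.py
```

```text
clock: 19.95
ee_pos: [0.5388, -0.1548, 0.3479]
orientation: [-1.194, -1.242, 1.237]
ft_force: [1.0, 0.4, 0.2]
finger_gap: 0.003
clock: 20.75
ee_pos: [0.5384, -0.1531, 0.0719]
orientation: [-1.193, -1.24, 1.238]
ft_force: [0.1, -0.2, 1.2]
finger_gap: 0.003
[ 0.5384 -0.1531  0.0719] [ 0.08  0.64  0.15  2.11 -0.23  0.4   2.01] [ 0.1 -0.2  1.2]
[[-0.04   0.003 -0.999]
 [ 0.999 -0.001 -0.04 ]
 [-0.001 -1.    -0.003]]
```

```bash
python3 -m handwheel '{"offset":[[-2,6,-10],[0,0,-8],[0,0,-1],[0,0,0]],"rotation":[[0,0,0],[0,0,0],[0,0,0],[0,0,0]],"jaw":[0,0,0,0]}'; python3 -m handwheel '{"offset":[[0,0,-1],[0,0,-0.5],[0,0,0]],"rotation":[[0,0,0],[0,0,0],[0,0,0]],"jaw":[0,0,0]}'; python3 -m handwheel '{"offset":[[0,0,-0.5],[0,0,-0.3],[0,0,0]],"rotation":[[0,0,0],[0,0,0],[0,0,0]],"jaw":[0,0,0]}'
```

```text
clock: 21.15
ee_pos: [0.5372, -0.1463, 0.0533]
orientation: [-1.194, -1.243, 1.238]
ft_force: [-0.5, -0.4, 0.2]
finger_gap: 0.004
clock: 21.45
ee_pos: [0.5369, -0.1465, 0.0513]
orientation: [-1.194, -1.242, 1.238]
ft_force: [-0.4, 0.5, -0.3]
finger_gap: 0.005
clock: 21.75
ee_pos: [0.5368, -0.1464, 0.0504]
orientation: [-1.194, -1.242, 1.238]
ft_force: [0.3, -0.9, 1.5]
finger_gap: 0.01
```

The handle is still at home level: first contact is at the same 50.4 mm. Retreat and hand in.

```bash
python3 -m handwheel '{"offset":[[0,0,-0.8],[0,0,0],[0,0,15],[0,0,45],[0,0,45],[0,0,45],[0,0,0],[0,0,0]],"rotation":[[0,0,0],[0,0,0],[0,0,0],[0,0,0],[0,0,0],[0,0,0],[0,0,0],[0,0,0]],"jaw":[0,0,0,0,0,0,0,0]}'; python3 -c "
from workcell import bot
print(bot.finish_job())"
```

```text
clock: 22.55
ee_pos: [0.5373, -0.1463, 0.2005]
orientation: [-1.196, -1.244, 1.237]
ft_force: [-0.2, 0.5, -0.0]
finger_gap: 0.005
the job is handed in; nothing more can be done
None
```

The serving fork is back in its cut-out beside the twin and pressed home at both ends. I handed the job in at about 22.6 s, with the gripper clear of everything.

I gripped the handle with the tool tilted, lifted the fork 40 mm, and drew it out from under the middle tray. I then laid it on the bulges and pressed with closed fingertips.

**Pressing:**
- **Handle:** it went down at about 5 N and stopped at foam level, fingertips at 36.3 mm. I pressed to 17 N there. A second probe found it still at that level.
- **Head:** my press met no resistance until foam level, then stopped (up to 14 N). It seems to have been down already, though I did not see when. The closed fingers may have touched the foam beside the neck there, so this stop alone is weaker proof than at the handle.

**Last checks:**
- **Fork against the twin:** comparing the two in both cameras put the new fork within 1 mm of level. It read 0.9 mm high at the handle, 0.5 mm at the head and 0.3 mm at the tines. The 0.9 mm disagrees slightly with the probe, and I put it down to camera error.
- **Other things:** the bonbonniere, saucer and press showed no shift in the top view, and the twin showed none in the side view. Top-view shifts of about 0.5 pixel at the stand and twin are unexplained. Arm shadow is the likely cause, and both looked in place in the last picture.

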